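Fasten the long crate's hasp

ROBOT

A 6-joint arm with a two-finger parallel gripper is mounted at the origin on a cart in front of the work surface, level with it; the furniture and walls round the work are solid. World frame = base frame: x ahead of the robot, y to its left, z up, the work surface at z = 0. Lengths are in mm, angles in degrees, forces in N, time in s.
With the tool pointing down it reaches from about 375 to 750 mm from the base axis. Payload 9 kg.
Tool frame: the origin (TCP) lies at the very end of the fingers, on their centre line; the grasp point (between the pads) lies 19 mm behind it; z points along the fingers, y is the direction in which the jaws open and shut (so a half turn about z gives the same grasp; the last joint's range is limited). The gripper opens to 85 mm and grips with 20 to 120 N. Pads are 22 mm wide; open, the fingers measure 114 mm over their backs; the gripper's body (76 mm by 85 mm) begins 54 mm behind the grasp point. The pads swing forward as they close: fully open they stand 13 mm farther back than shut.
Start: joints at [-77.046, 5.964, 5.575, 89.605, 0, 77.527], TCP at [257.638, -541.903, 231.331] pointing down, gripper open.
Joint ranges: [-171.21, 171.21], [-48.23, 106.86], [-62.78, 66.21], [-105.2, 120.99], [-86.42, 89.51], [-180, 180]. Speed limits (degrees/s): [127.2, 127.2, 147.25, 180, 180, 180].

INTERFACE

Orientations are given as a 3x3 rotation matrix whose columns are the frame's x, y, z axes.
In Python, from station import manip, cams gives the robot as it stands.
- The arm moves only by the tool jog_arm, never from a script. Its argument "rows" is a list of rows, each a list of 7 numbers: the turn, a rotation vector about the tool's x, y, z in rad, then the shift along the tool's x, y, z in cm, then the opening, from -1 (shut) to 1 (fully open). In form: [[wx, wy, wz, tx, ty, tz, fingers], ...]. A call has 1 to 8 rows; each row is the pose to reach, as a shift and turn from the pose commanded when the call began, along the tool's axes at that moment; what a row does not reach only later rows make up. A row lasts 1/8 s, in which the tool goes at most 62.5 mm and 10.7 degrees, less where a joint would pass 70% of its speed; a pose out of reach is approached as far as the arm can. A call with a gripper value outside its range is refused whole. The fingers move at their own pace and stop on an object; "grip_force" is the grip in N (left out, the last holds). Time passes only in rows, so rows that repeat a pose let the fingers close. It gives the time, the measured TCP pose, the force and the opening at its end, in the units of the state.
- manip.get_state(): the state, without advancing time (a new reading comes with each control period).
- cams.get_image(name): name is "scene" or "top" or "wrist"; returns a dict with "pixels" (384x512x3 uint8, blue, green, red), "camera_matrix" (3x3 intrinsics, pixels), "T" (4x4, takes a point from camera to world coordinates); the wrist camera has in their place "T_tool_cam" (4x4, takes a point from camera to tool coordinates, whose origin is the TCP and whose axes are the flange's). Camera axes: x right, y down, z forward; pixel columns grow to the right and rows downward; lengths in mm; the calibration is good to about 2 mm. A picture is of the moment at which its call begins: read the wrist's pose just before it. There is no depth.
- manip.close_job(): hands the job in, once; it reports no verdict.
Trained networks look in the newest picture that a camera, given by its name, has taken for a name from the list of things; names that differ only in an ending like _2 or _b are one class to them, and where a whole thing is asked for, a point or a joint stands for the part that bears it (a point fixed in the world has none). Each returns a list of dicts, best first, with "score" (0 to 1); they miss things now and then, are a little off and sometimes report something else, mostly with a low value. They report only what shows in the picture. A call takes as long as a camera call.
- cams.outline_of(label, camera): "region" (384x512 bool, what is visible of it) and "rect" ([left, top, right, bottom] in pixels, round what is visible of it).
The state is a dict: "time": time; "joint_pos": joint angles; "joint_vel": joint speeds; "joint_torque": joint torques, N m; "position": TCP position; "eef_rot": TCP orientation; "ft_force": force on the tool from outside, world axes, zero at the start; "torque": the same for the moment, N m; "grip_width": opening from 0.0 (shut) to 1.0 (fully open).
Only numpy, scipy, OpenCV 4.12 (cv2) and the standard library are available. Lean on these libraries where they do the work, as an engineer would, in place of code of your own. Each camera call takes 0.05 s, during which the arm holds its last target. There are 200 camera calls.

TASK

Two plywood crates stand shut on the bench with their hasps swung open. The longer crate is packed and going out: swing its hasp over the staple on the front rim, down until the strap lies flat, and let go. The short crate is still in use, so leave its hasp open.

Things in the scene. Friction and masses are not known exactly. Their poses are not given: they have to be found in the camera images.
- long_crate: The longer plywood crate, fixed; 220 (x) x 280 (y) x 110 high (all in mm). Origin: centre of its underside, z up, front (robot side) is its -x, yawed a little. Lid fixed shut, top flat at z 110. On the front rim stands a steel staple at x -76, y 0 (20 mm in x, 6 in y, top at z 132). The hasp's hinge axis runs along y at x -35, y 0, z 116. A small bolt lies on the lid's rear corner.
- long_hasp (a joint): Angle (rad) of the long crate's slotted steel strap, 36 mm wide, 4 thick, 80 long from axis to tip. 0 = shut: flat toward -x round the staple, top face z 118 mm (crate frame), tip x -115; the tab x -90 to -115 is free to press. 1.57 = upright, more = leaning back over the lid (to 2.9). Starts at 1.2 to 2.0. Stiff (under 1 N at the tip): stays where left.
- short_crate: The shorter plywood crate, fixed: same make, depth, height, staple and hasp positions as the long one, but only 170 mm long (y). Origin: centre of its underside, axes likewise. A small spanner lies on the rear of its lid.
- short_hasp (a joint): Angle (rad) of the short crate's strap, same size and meaning as the long one's; it starts between 1.2 and 2.0 (open).

How it is judged (in metres and radians):
At the end, for the whole second after the job is handed in: The long crate's strap lies down over its staple (hinge within 0.17 rad, about 10 degrees, of flat) and the short crate's strap is still open (over 0.9 rad) (value of joint long_hasp below 0.17 rad and value of joint short_hasp above 0.9 rad); the robot touches nothing.
It fails at once if the short crate's hasp is swung shut or most of the way (under 0.9 rad) (value of joint short_hasp below 0.9 rad).
It also fails if it takes over 32 s, if anything falls off the work surface, if the arm or the gripper's body presses on something with over 40 N, if the wrist force passes 120 N, or if a joint passes its speed limit or range.

## Working session

There is one attempt and no reset: what is moved stays moved. The work goes in short steps, Python scripts to look and compute and a tool call to move; the robot and the scene stay as the last step left them, time stands still between calls to the robot, and variables do not carry over. Pictures are saved under pics/ and viewed, about 8 in all and at most 12, crops included, and the job is handed in when it is done.

Besides the shell and the picture viewer there is one more tool, called after "Emit:" as a command line: name --pt "numbers of a row" for each row, then --argument value for the rest. jog_arm: Moves the arm, as the interface text tells. Its arguments: {"type":"object","properties":{"rows":{"type":"array","items":{"type":"array","items":{"type":"number"}}},"grip_force":{"type":"number"}},"required":["rows"]}

```bash
mkdir -p pics; cat > h.py <<'E'
import numpy as np, cv2
from station import manip, cams
E
python3 - <<'E'
from h import *
s=manip.get_state();print(s['time'],s['position'],s['eef_rot'])
for n in ['scene','top']:
    im=cams.get_image(n);p=im['pixels'].copy();np.savez(f'pics/{n}.npz',**im)
    print(n,np.round(im['camera_matrix'],1).tolist(),np.round(im['T'],3).tolist())
    for l in ['long_crate','short_crate','long_hasp','short_hasp']:
        for r in cams.outline_of(l,n)[:2]:
            print(l,round(r['score'],2),r['rect'],r['region'].sum())
    cv2.imwrite(f'pics/{n}.png',cv2.resize(p,(800,600),interpolation=cv2.INTER_CUBIC))
E
```

```text
0.0 [ 257.56722896 -541.54328792  230.53171741] [[ 9.03125961e-01  4.29375602e-01 -3.02465879e-04]
 [ 4.29375623e-01 -9.03125114e-01  1.26636160e-03]
 [ 2.70580244e-04 -1.27355551e-03 -9.99999152e-01]]
scene [[404.4, 0.0, 257.9], [0.0, 404.4, 193.7], [0.0, 0.0, 1.0]] [[0.926, 0.286, -0.245, 826.738], [0.376, -0.667, 0.644, -674.681], [0.021, -0.688, -0.725, 829.536], [0.0, 0.0, 0.0, 1.0]]
long_crate 0.66 [156.8, 190.7, 266.6, 322.2] 12831
short_crate 0.68 [256.9, 98.7, 355.6, 191.8] 5190
long_hasp 0.45 [202.0, 207.8, 215.2, 239.7] 189
short_hasp 0.66 [286.9, 98.6, 295.5, 127.1] 232
top [[458.7, 0.0, 257.2], [0.0, 458.7, 196.8], [0.0, 0.0, 1.0]] [[0.011, -0.993, 0.121, 439.371], [-1.0, -0.012, -0.008, 13.904], [0.01, -0.121, -0.993, 1258.208], [0.0, 0.0, 0.0, 1.0]]
long_crate 0.65 [266.4, 149.5, 404.7, 270.9] 10244
short_crate 0.57 [119.6, 135.3, 218.1, 236.8] 6361
long_hasp 0.76 [334.1, 201.5, 349.9, 224.0] 236
short_hasp 0.71 [142.0, 192.7, 161.9, 207.1] 157
```

View pics/top.png

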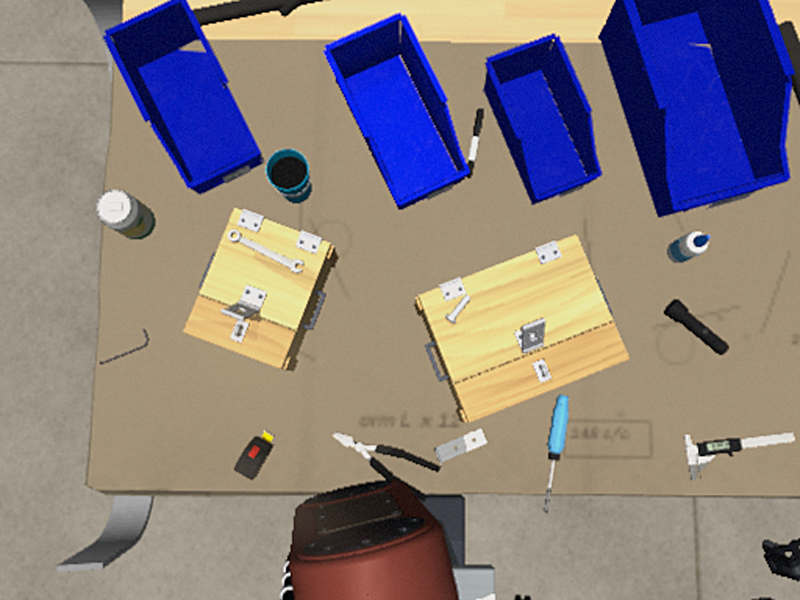

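View pics/scene.png

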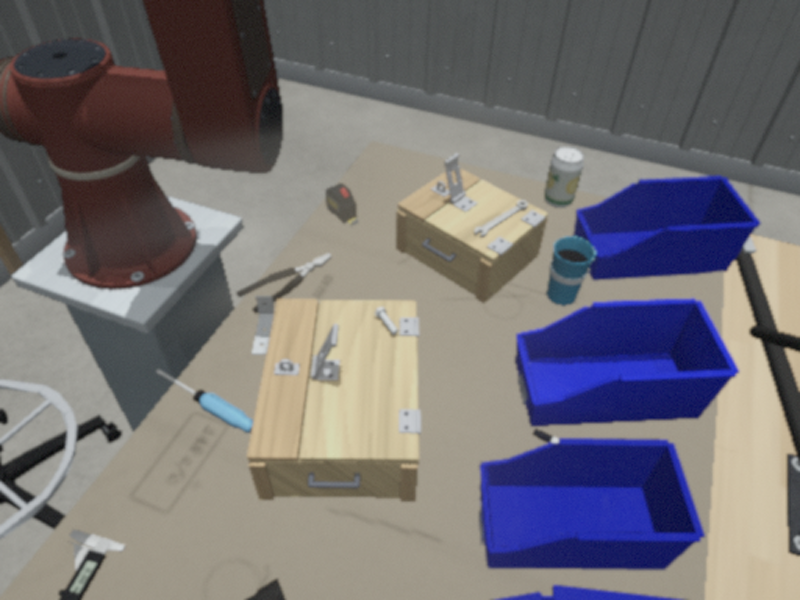

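Top view (800x600 px): the long crate is on the right, lid corners about (415,300), (578,236), (629,355), (465,420), strap near (532,335) and staple near (542,370). The short crate is on the left, strap near (240,308). The scene view agrees, and both straps stand roughly upright.

```bash
cat >> h.py <<'E'
from scipy.optimize import least_squares
def proj(P,im):
    P=np.atleast_2d(P);T=np.linalg.inv(im['T']);c=P@T[:3,:3].T+T[:3,3];q=c@im['camera_matrix'].T
    return q[:,:2]/q[:,2:]
def w(P,x,y,a):
    P=np.atleast_2d(P);c,s=np.cos(a),np.sin(a);return P@np.array([[c,-s,0],[s,c,0],[0,0,1]]).T+[x,y,0]
def strap(th,L=80):
    return np.array([[-35-L*np.cos(th)*r,y,116+L*np.sin(th)*r] for r,y in [(0,-18),(0,18),(1,18),(1,-18)]])
E
python3 - <<'E'
from h import *
top=dict(np.load('pics/top.npz'));sc=dict(np.load('pics/scene.npz'))
def run(name,tp,sp,half,hl,x0):
    C=np.array([[110,half,110],[110,-half,110],[-110,-half,110],[-110,half,110],[-76,0,132]])
    tp=np.array(tp)*.64;sp=np.array(sp)*.64
    f=lambda p,both=1:np.concatenate([(proj(w(C[:len(tp)],*p),top)-tp).ravel()]+([(proj(w(C[:len(sp)],*p),sc)-sp).ravel()] if len(sp) else []))
    r=least_squares(f,x0,x_scale=[100,100,.1],loss='soft_l1');p=r.x
    print(name,np.round(p[:2],1),np.degrees(p[2]).round(2),np.round(f(p),1))
    return p
L=run('long',[(415,300),(578,236),(629,355),(465,420),(542,365)],[(417,301),(418,458),(252,458),(270,301)],140,'long_hasp',[550,-100,-.3])
S=run('short',[(235,208),(336,247),(289,369),(183,332)],[],85,'short_hasp',[550,250,.3])
for p,h in((L,'long_hasp'),(S,'short_hasp')):
    for n,im in(('top',top),('scene',sc)):
        cams.get_image(n);m=cams.outline_of(h,n)[0]['region'];b=[]
        for th in np.arange(.9,2.2,.05):
            k=np.zeros(m.shape,np.uint8);cv2.fillConvexPoly(k,np.round(proj(w(strap(th),*p),im)).astype(np.int32),1)
            k=k>0;b.append(((k&m).sum()/(k|m).sum(),round(th,2)))
        print(h,n,[(round(a,2),t) for a,t in sorted(b)[::-1][:4]])
    print('hinge',w([-35,0,116],*p).round(),'staple',w([-76,0,132],*p).round())
E
```

```text
long [ 553.9 -191.5] 22.51 [ 1.3 -3.9 -1.7 -3.1  0.6  0.5  2.6  1.   1.6  2.   0.1 -1.2  2.7 -0.2
 -2.1 -0.7  4.7 -2. ]
short [608.7 233. ] -19.91 [ 1.6 -0.3 -1.1 -2.2 -3.   0.8  1.7  0.6]
long_hasp top [(np.float64(0.78), np.float64(1.95)), (np.float64(0.75), np.float64(2.0)), (np.float64(0.67), np.float64(1.9)), (np.float64(0.66), np.float64(2.05))]
long_hasp scene [(np.float64(0.61), np.float64(1.95)), (np.float64(0.58), np.float64(1.9)), (np.float64(0.4), np.float64(2.0)), (np.float64(0.34), np.float64(1.85))]
hinge [[ 522. -205.  116.]] staple [[ 484. -221.  132.]]
short_hasp top [(np.float64(0.68), np.float64(1.25)), (np.float64(0.66), np.float64(1.3)), (np.float64(0.59), np.float64(1.35)), (np.float64(0.56), np.float64(1.2))]
short_hasp scene [(np.float64(0.82), np.float64(1.3)), (np.float64(0.78), np.float64(1.25)), (np.float64(0.75), np.float64(1.35)), (np.float64(0.69), np.float64(1.2))]
hinge [[576. 245. 116.]] staple [[537. 259. 132.]]
```

Emit:
jog_arm --pt "0 0 0.05 6 -3 -9 -1" --pt "0 0 0.05 12 -6 -9.9 -1" --pt "0 0 0.05 18 -9 -9.9 -1" --pt "0 0 0.05 24 -12 -9.9 -1" --pt "0 0 0.05 30 -15 -9.9 -1" --pt "0 0 0.05 35 -18 -9.9 -1" --pt "0 0 0.05 37.8 -19.1 -9.9 -1" --pt "0 0 0.05 37.8 -19.1 -9.9 -1"

```text
time: 1.9
position: [518.5, -204.3, 330.5]
eef_rot: [[0.922, 0.387, 0.0], [0.387, -0.922, 0.0], [0.0, 0.0, -1.0]]
ft_force: [0.1, 0.8, -0.0]
grip_width: -0.001
```

```bash
python3 - <<'E'
from h import *
s=manip.get_state();print(s['time'],s['position'].round(1) if hasattr(s['position'],'round') else s['position'],s['eef_rot'],s['grip_width'],s['ft_force'])
im=cams.get_image('wrist');print(im['T_tool_cam'].round(3).tolist(),im['camera_matrix'])
T=np.eye(4);T[:3,:3]=s['eef_rot'];T[:3,3]=s['position']
im['T']=T@im['T_tool_cam'];np.savez('pics/w1.npz',**im)
p=im['pixels'].copy()
cv2.imwrite('pics/w1.png',cv2.resize(p,(800,600),interpolation=cv2.INTER_CUBIC))
for l in ['long_crate','long_hasp']:
    for r in cams.outline_of(l,'wrist')[:1]: print(l,r['score'],r['rect'])
print('staple proj',proj([[484,-221,132],[522,-205,116]],im)/.64)
E
```

```text
1.9 [ 518.5 -204.3  330.5] [[ 9.22106368e-01  3.86936176e-01  4.92109302e-04]
 [ 3.86936181e-01 -9.22106493e-01  8.82971458e-05]
 [ 4.87942542e-04  1.08995534e-04 -9.99999875e-01]] -0.0007127193758958147 [ 0.10823296  0.80328659 -0.01852338]
[[0.0, -0.95, -0.313, 80.156], [1.0, 0.0, -0.0, 0.404], [0.0, -0.313, 0.95, -142.089], [0.0, 0.0, 0.0, 1.0]] [[341.00503872   0.         257.96989789]
 [  0.         341.00503872 189.29029337]
 [  0.           0.           1.        ]]
long_crate 0.79 [113.2, 0.0, 408.6, 222.9]
long_hasp 0.83 [239.1, 134.1, 280.0, 161.1]
staple proj [[405.66142587 304.77159745]
 [405.58145937 239.86608777]]
```

View pics/w1.png

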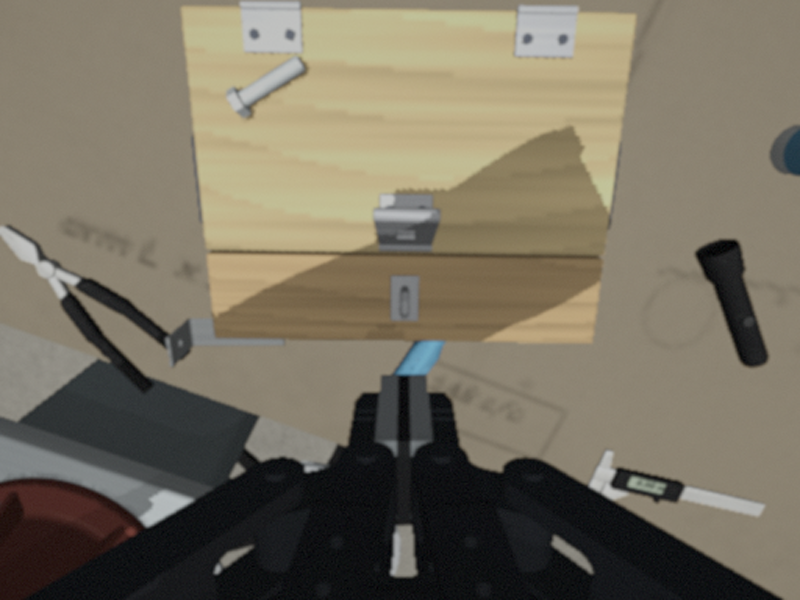

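Wrist view: the crate lid corners are at (181,7), (636,14), (594,343), (215,338), staple at (404,298), strap at about (407,222) leaning back. The crate is nearly square to the tool.

```bash
python3 - <<'E'
from h import *
im=dict(np.load('pics/w1.npz'))
C=np.array([[110,140,110],[110,-140,110],[-110,-140,110],[-110,140,110],[-76,0,121]])
t=np.array([(181,7),(636,14),(594,343),(215,338),(404,300)])*.64
f=lambda p:(proj(w(C,*p),im)-t).ravel()
p=least_squares(f,[554,-192,.39],x_scale=[100,100,.1]).x
print(p,np.degrees(p[2]),f(p).round(1))
s=manip.get_state();R=np.array(s['eef_rot']);q=np.array(s['position'])
print('hinge,staple,tip1.95 px',(proj(w([[-35,0,116],[-76,0,132],[-35-80*np.cos(1.95),18,116+80*np.sin(1.95)],[-35-80*np.cos(1.95),-18,116+80*np.sin(1.95)]],*p),im)/.64).round().tolist())
print('yaw tool',np.degrees(np.arctan2(R[1,0],R[0,0])))
for c in [(25,0,200),(25,0,168),(-106,0,118)]: print(c,(R.T@(w(c,*p)[0]-q)).round(1))
E
```

```text
[ 5.51677763e+02 -1.93086433e+02  3.84324034e-01] 22.020145099521528 [-1.5 -1.2  1.7 -1.4 -0.2  0.9 -0.6  1.1  0.5  2.2]
hinge,staple,tip1.95 px [[406.0, 244.0], [405.0, 309.0], [373.0, 220.0], [441.0, 221.0]]
yaw tool 22.645357207267608
(25, 0, 200) [ 62.3   0.8 130.2]
(25, 0, 168) [ 62.3   0.8 162.2]
(-106, 0, 118) [-68.7  -0.7 212.2]
```

Emit:
jog_arm --pt "0 0 0.01 4 0 0 -1" --pt "0 0 0.01 7.3 0 3 -1" --pt "0 0 0.01 7.3 0 8 -1" --pt "0 0 0.01 7.3 0 12 -1" --pt "0 0 0.01 7.3 0 16 -1" --pt "0 0 0.01 7.3 0 16 -1"

```text
time: 2.8
position: [581.8, -179.7, 167.0]
eef_rot: [[0.928, 0.373, -0.005], [0.373, -0.928, 0.003], [-0.004, -0.004, -1.0]]
ft_force: [-1.4, -0.2, 0.7]
grip_width: 0.004
```

```bash
python3 - <<'E'
from h import *
im=cams.get_image('scene');p=im['pixels'][150:350,130:330]
cv2.imwrite('pics/s2.png',cv2.resize(p,(600,600),interpolation=cv2.INTER_CUBIC))
E
```

```text
(no output)
```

View pics/s2.png

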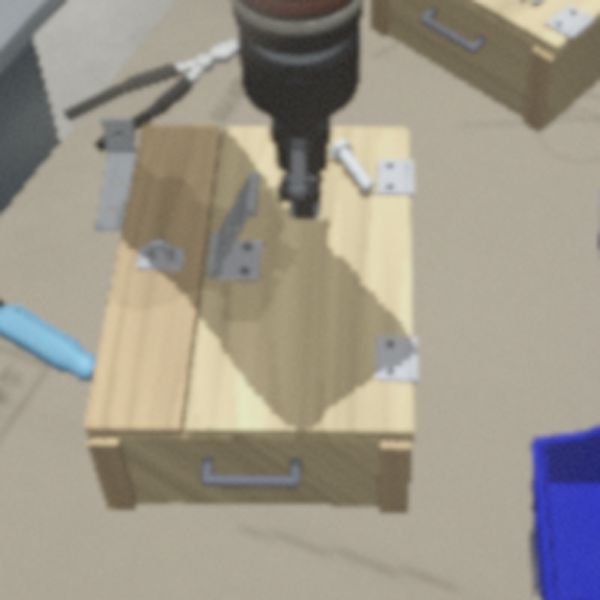

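The closed fingers stand behind the strap, clear of the bolt. Next I sweep the strap forward.

Emit:
jog_arm --pt "0 0 0 -2 0 0 -1" --pt "0 0 0 -4 0 0 -1" --pt "0 0 0 -5.9 0 0 -1" --pt "0 0 0 -7 0 -0.2 -1" --pt "0 0 0 -8.1 0 -0.3 -1" --pt "0 0 0 -9.5 0 0 -1" --pt "0 0 0 -10.8 0 0.4 -1" --pt "0 0 0 -10.8 0 0.4 -1"

```text
time: 3.85
position: [483.3, -219.7, 165.7]
eef_rot: [[0.928, 0.373, -0.001], [0.373, -0.928, 0.0], [-0.001, -0.001, -1.0]]
ft_force: [-0.6, -0.5, 0.8]
grip_width: 0.0
```

```bash
python3 - <<'E'
from h import *
im=cams.get_image('scene');p=im['pixels'][150:350,130:330]
cv2.imwrite('pics/s3.png',cv2.resize(p,(600,600),interpolation=cv2.INTER_CUBIC))
E
```

```text
(no output)
```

View pics/s3.png

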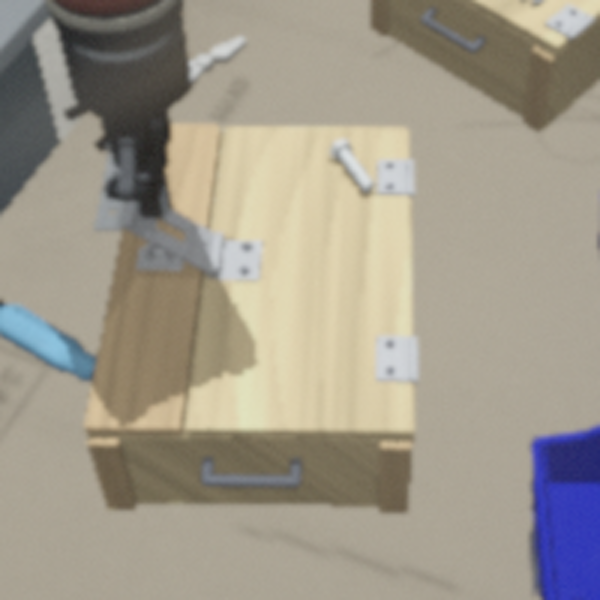

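The strap is ahead of the fingers and leaning forward at about 0.8 rad. Next I press the tab down.

Emit:
jog_arm --pt "0 0 0 -0.9 0 0.6 -1" --pt "0 0 0 -1.8 0 1.4 -1" --pt "0 0 0 -2.4 0 2.2 -1" --pt "0 0 0 -2.9 0 3.1 -1" --pt "0 0 0 -3.2 0 3.9 -1" --pt "0 0 0 -3.3 0 4.5 -1" --pt "0 0 0 -3.3 0 4.6 -1" --pt "0 0 0 -3.3 0 4.7 -1"

```text
time: 4.9
position: [453.8, -232.2, 121.0]
eef_rot: [[0.927, 0.375, 0.0], [0.375, -0.927, -0.001], [-0.0, 0.001, -1.0]]
ft_force: [-6.7, 4.2, 19.4]
grip_width: -0.003
```

Contact at z 121 with about 19 N. I'll lift clear and look.

Emit:
jog_arm --pt "0 0 0 0 0 -2 -1" --pt "0 0 0 0 0 -6 -1" --pt "0 0 0 -2 0 -12 -1" --pt "0 0 0 -4 0 -18 -1" --pt "0 0 0 -6 0 -21 -1" --pt "0 0 0 -6 0 -21 -1" --pt "0 0 0 -6 0 -21 -1"

```text
time: 5.78
position: [398.2, -254.3, 328.7]
eef_rot: [[0.927, 0.374, -0.0], [0.374, -0.927, 0.0], [-0.0, -0.0, -1.0]]
ft_force: [-0.5, -0.3, -0.2]
grip_width: -0.004
```

```bash
python3 - <<'E'
from h import *
print(manip.get_state()['ft_force'])
p0=[552.7,-192.7,.3843]
S=[608.7,233,np.radians(-19.91)]
im=cams.get_image('scene');a=im['pixels'][190:330,150:290]
for h,p,lo in(('long_hasp',p0,0),('short_hasp',S,.6)):
    m=cams.outline_of(h,'scene')[0]['region'];b=[]
    for th in np.arange(lo,1.6,.05):
        k=np.zeros(m.shape,np.uint8);cv2.fillConvexPoly(k,np.round(proj(w(strap(th),*p),im)).astype(np.int32),1)
        k=k>0;b.append((round((k&m).sum()/(k|m).sum(),2),round(th,2)))
    print(h,sorted(b)[::-1][:4])
b=cams.get_image('wrist')['pixels'][60:260,160:360]
r=lambda x:cv2.resize(x,(400,400),interpolation=cv2.INTER_CUBIC)
cv2.imwrite('pics/s4.png',np.hstack([r(a),r(b)]))
E
```

```text
[-0.49036285 -0.32680256 -0.19794505]
long_hasp [(np.float64(0.77), np.float64(0.05)), (np.float64(0.76), np.float64(0.0)), (np.float64(0.73), np.float64(0.1)), (np.float64(0.64), np.float64(0.15))]
short_hasp [(np.float64(0.73), np.float64(1.3)), (np.float64(0.73), np.float64(1.25)), (np.float64(0.68), np.float64(1.2)), (np.float64(0.66), np.float64(1.35))]
```

View pics/s4.png

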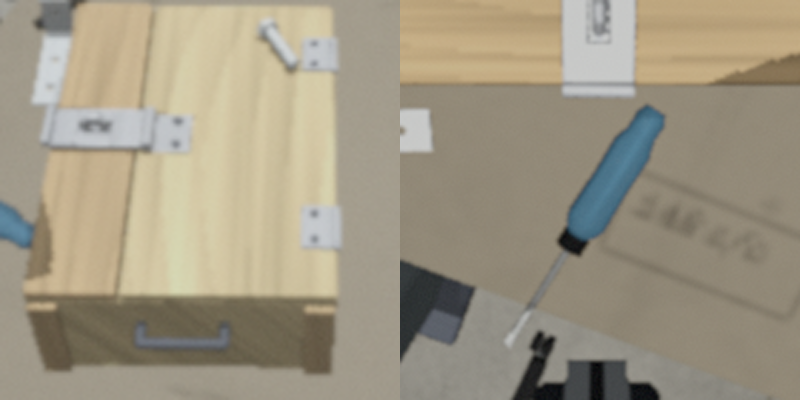

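The strap lies flat with the staple through its slot. The fit gives about 0–0.05 rad, and the short hasp is still at about 1.3 rad. The arm is clear, so I'm handing in.

```bash
python3 -c "
from h import *
print(manip.close_job())"
```

```text
the job is handed in; nothing more can be done
None
```

The long crate's hasp is shut and the job is handed in. I pushed the strap forward from behind with the closed fingers, pressed its tab down at the front rim, then lifted the arm clear.

- **Long hasp:** the last picture shows the strap flat with the staple through its slot. The outline fit gives about 0.05 rad, under the 0.17 limit.
- **Short hasp:** it was not touched. The fit still gives about 1.3 rad, above the 0.9 limit.
- **Arm:** it ended about 200 mm above the strap, with the wrist force near zero at about 5.9 s. The highest wrist force reported was about 20 N, during the press.
- **Disagreement:** the press stopped with the TCP reading z 121 mm instead of the nominal 118. The 2 mm calibration error could explain most of it. Taken at face value it would mean about 0.04 rad, also within the limit.

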